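# Load the shade jars into the covered carousel

### The job

Put the powder jars with red, blue and green lids away in the jar carousel, each standing upright in the pocket of its own colour; the clear cover roofs the back of the wheel, so turn the wheel by its black knob to bring each pocket out to the open front before you load it. Leave the yellow-lidded and purple-lidded jars standing where they are.

Things in the scene. Friction and masses are not known exactly. Their poses are not given: they have to be found in the camera images.
- jar_red: small white powder jar with a red screw lid, 36 mm across the lid and 41 mm tall, body about 2 mm narrower and the lid its top 10 mm; origin at the centre of its underside, z up. Stands on the table. To be loaded.
- jar_blue: small white powder jar with a blue screw lid, 40 mm across the lid and 45 mm tall, body about 2 mm narrower and the lid its top 10 mm; origin at the centre of its underside, z up. Stands on the table. To be loaded.
- jar_green: small white powder jar with a green screw lid, 42 mm across the lid and 47 mm tall, body about 2 mm narrower and the lid its top 10 mm; origin at the centre of its underside, z up. Stands on the table. To be loaded.
- jar_yellow: small white powder jar with a yellow screw lid, 32 mm across the lid and 37 mm tall, body about 2 mm narrower and the lid its top 10 mm; origin at the centre of its underside, z up. Stands on the table. Not part of the job: stays where it stands.
- jar_purple: small white powder jar with a purple screw lid, 36 mm across the lid and 41 mm tall, body about 2 mm narrower and the lid its top 10 mm; origin at the centre of its underside, z up. Stands on the table. Not part of the job: stays where it stands.
- pocket_red (a point): red round open pocket on the carousel's wheel, a shallow cup 68 mm outside and 60 mm inside, whose wall rises 6 mm above its floor; this point is the centre of its floor, 21 mm over the table. Its centre is 80 mm from the carousel's axis; the three pockets are 120 degrees apart and turn with the wheel.
- pocket_blue (a point): blue round open pocket on the carousel's wheel, a shallow cup 68 mm outside and 60 mm inside, whose wall rises 6 mm above its floor; this point is the centre of its floor, 21 mm over the table. Its centre is 80 mm from the carousel's axis; the three pockets are 120 degrees apart and turn with the wheel.
- pocket_green (a point): green round open pocket on the carousel's wheel, a shallow cup 68 mm outside and 60 mm inside, whose wall rises 6 mm above its floor; this point is the centre of its floor, 21 mm over the table. Its centre is 80 mm from the carousel's axis; the three pockets are 120 degrees apart and turn with the wheel.
- carousel_base: fixed grey plate 270 x 270 x 6 mm under the jar carousel; origin on the wheel's axis at table height, -x side is the open front. Its clear cover (white strip on its front edge, roof at 76 to 79 mm height) bars loading from above over base x +23 to +133 mm, y +-132 mm; loaded jars pass beneath. Wheel white, 238 mm across, top at 18 mm. At most two pockets can be clear of the cover at once.
- carousel (a joint): wheel angle, rad, grows counterclockwise from above, range +-6.2, stays where left (friction 0.06 N m). Seen from the axis in the base frame the pockets lie at pi + value (red), 2.094 more (blue), 4.189 more (green). Black bar knob on the axis: 46 mm long along the line to the red pocket, 14 mm thick, from 84 to 112 mm height, on a 38 mm collar.
Mind the look-alikes: they are no part of the job. Of the things like the jar_green, leave any that is orange; of the rest the larger one is meant.

How it is judged:
By the outcome, as a careful person would: the job done as asked, in the order asked, and still so for the second after the job is handed in, with the robot touching nothing.
It also fails if it takes over 118 s, if anything falls off the work surface, if the arm or the gripper's body presses on something with over 40 N, if the wrist force passes 120 N, or if a joint passes its speed limit or range.

### The arm

A 6-joint arm with a two-finger parallel gripper is mounted at the origin on a cart in front of the work surface, level with it; the furniture and walls round the work are solid. World frame = base frame: x ahead of the robot, y to its left, z up, the work surface at z = 0. Lengths are in m, angles in rad, forces in N, time in s.
With the tool pointing down it reaches from about 0.35 to 0.85 m from the base axis. Payload 8.1 kg.
Tool frame: the origin (TCP) lies midway between the tips of the shut fingers; the grasp point (between the pads) lies 19 mm behind it (bot.grip_point_offset is the distance from the TCP to the grasp point, in m); z points along the fingers, y is the line along which they close (so a half turn about z gives the same grasp; the last joint's range is limited). The gripper opens to 85 mm and grips with 20 to 120 N. Pads are 22 mm wide; open, the fingers measure 114 mm over their backs; the gripper's body (76 mm by 85 mm) begins 54 mm behind the grasp point. The pads swing forward as they close: fully open they stand 13 mm farther back than shut.
Start: joints at [-1.193, 0.13, 1.488, -0, 1.523, -0.085], TCP at [0.268, -0.537, 0.231] pointing down, gripper open.
Joint ranges: [-2.96, 2.96], [-0.89, 2.26], [0.02, 2.5], [-1.34, 4.48], [0, 2.73], [-2.66, 2.66]. Speed limits (rad/s): [2.39, 2.39, 2.79, 3.14, 3.14, 3.14].

### API

Orientations are given as a 3x3 rotation matrix whose columns are the frame's x, y, z axes.
In Python, from rig import bot gives the robot as it stands. The module is installed in compiled form; this text tells all that it offers.
- The arm moves only by the shell command python3 -m creep 'ROWS' [FORCE]. ROWS is a JSON object of lists of equal length, an entry for each row: "delta_pos": the shift along the tool's x, y, z in cm, a list of three; "yaw": the turn about the tool's z in degrees; "jaw": the opening, from 0 (shut) to 1 (fully open). A call has 1 to 20 rows; each row shifts and turns the commanded pose from where the row before left it, along the tool's axes as they then stand; what a row does not reach is not made up. A row lasts 1/12 s, in which the tool goes at most 41.7 mm and 7.16 degrees, less where a joint would pass 70% of its speed; a pose out of reach is approached as far as the arm can. A call is refused whole if a number of a shift passes 4.17 or a number of a turn 7.16, either way. A call with a gripper value outside its range is refused whole. The fingers move at their own pace and stop on an object; FORCE is the grip in N (left out, the last holds). Time passes only in rows, so rows that do not move let the fingers close. It gives the time, the measured TCP pose, the force, the opening and the grip force at its end, in the units of the state.
- bot.get_state(): the state, without advancing time (a new reading comes with each control period).
- bot.snapshot(name): name is "scene" or "top" or "wrist"; returns a dict with "image" (420x560x3 uint8, red, green, blue), "mtx" (3x3 intrinsics, pixels), "extrinsics" (4x4, takes a point from world to camera coordinates). Camera axes: x right, y up, looking along -z (the intrinsics and any distortion apply to the point x, -y, -z); pixel columns grow to the right and rows downward; lengths in m; the calibration is good to about 2 mm. A picture is of the moment at which its call begins. There is no depth.
- bot.finish_job(): hands the job in; it is judged then, once.
The state is a dict: "time": time; "joint_positions": joint angles; "qvel": joint speeds; "tau": joint torques, N m; "position": TCP position; "tool_rot": TCP orientation; "ft_force": force on the tool from outside, world axes, zero at the start; "wrist_torque": the same for the moment, N m; "opening": finger opening in m; "grasp_force": force on a finger pad.
Only numpy, scipy, OpenCV 4.12 (cv2) and the standard library are available. Lean on these libraries where they do the work, as an engineer would, in place of code of your own. Each camera call takes 0.05 s, during which the arm holds its last target. There are 200 camera calls.

## Working session

There is one attempt and no reset: what is moved stays moved. The work goes in short steps, Python scripts to look and compute and a shell command to move; the robot and the scene stay as the last step left them, time stands still between calls to the robot, and variables do not carry over. Pictures are saved under pics/ and viewed, at most 14 in all, crops included, and the job is handed in when it is done.

```bash
mkdir -p pics
python3 - <<'E'
from rig import bot
import cv2,numpy as np
for n in("scene","top"):
    s=bot.snapshot(n); cv2.imwrite(f"pics/{n}0.png",s["image"][:,:,::-1]); np.savez(f"{n}0.npz",**s)
    print(n,s["mtx"].round(1).tolist(),s["extrinsics"].round(3).tolist(),[k for k in s])
st=bot.get_state();print(st["time"],st["position"],np.round(st["tool_rot"],3).tolist(),st["opening"])
E
```

```text
scene [[475.9, 0.0, 285.2], [0.0, 475.9, 205.1], [0.0, 0.0, 1.0]] [[-0.915, -0.403, 0.012, 0.439], [0.248, -0.538, 0.806, -0.139], [-0.318, 0.74, 0.592, -0.868], [0.0, 0.0, 0.0, 1.0]] ['image', 'mtx', 'extrinsics']
top [[390.6, 0.0, 268.8], [0.0, 390.6, 203.2], [0.0, 0.0, 1.0]] [[-0.001, -1.0, -0.024, 0.055], [0.998, -0.003, 0.067, -0.491], [-0.067, -0.024, 0.997, -0.854], [0.0, 0.0, 0.0, 1.0]] ['image', 'mtx', 'extrinsics']
0.1 [ 0.26768861 -0.53641118  0.23033358] [[0.895, 0.446, -0.001], [0.446, -0.895, 0.002], [0.0, -0.002, -1.0]] 0.08525107768826282
```

View pics/scene0.png

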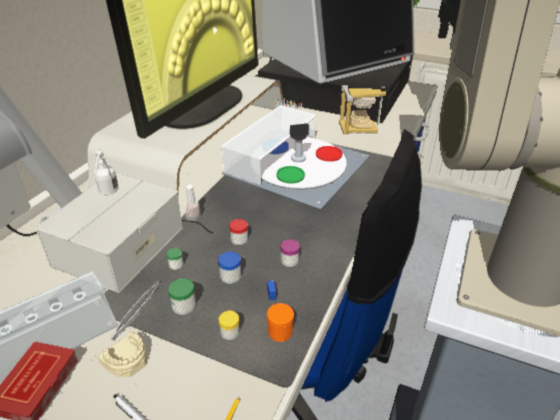

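View pics/top0.png

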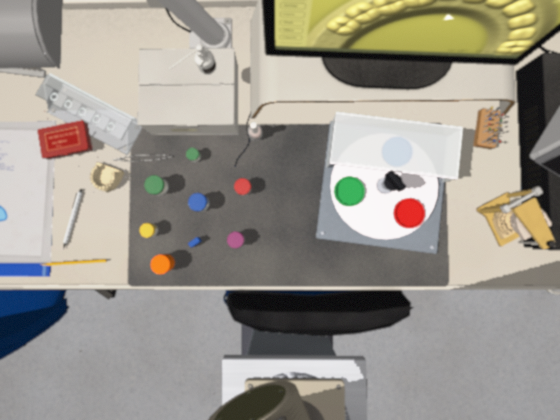

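Green look-alikes in the top view are the small green jar (194,154), the larger green jar (154,185) and the orange jar (161,264). I choose the larger green one at (154,185), which is (182,296) in the scene view. Red is at (243,186), blue at (198,202), yellow at (147,230), purple at (235,240), and a blue clip lies at (195,242). On the wheel, red and green are out front and blue is under the cover.

```bash
cat > h.py <<'E'
import numpy as np,cv2
def load(n): return dict(np.load(n))
def P(s): return s["mtx"]@np.diag([1,-1,-1])@s["extrinsics"][:3]
def tri(sa,pa,sb,pb):
    X=cv2.triangulatePoints(P(sa),P(sb),np.float64(pa).reshape(2,1),np.float64(pb).reshape(2,1))[:,0];return X[:3]/X[3]
def plane(s,p,z):
    M=P(s);H=np.c_[M[:,0],M[:,1],M[:,2]*z+M[:,3]];q=np.linalg.solve(H,[p[0],p[1],1]);return q[:2]/q[2]
def proj(s,X):
    q=P(s)@np.r_[X,1];return q[:2]/q[2]
def blob(s,guess,r=16,dh=12,smin=90):
    hsv=cv2.cvtColor(s["image"],cv2.COLOR_RGB2HSV).astype(int);x,y=guess
    h0=hsv[y,x,0];d=np.abs((hsv[...,0]-h0+90)%180-90)
    m=((d<dh)&(hsv[...,1]>smin)).astype(np.uint8)
    k=np.zeros_like(m);cv2.circle(k,(x,y),r,1,-1);m*=k
    n,l,st,c=cv2.connectedComponentsWithStats(m);i=l[y,x]
    return c[i],st[i]
E
python3 - <<'E'
from h import *
sc,tp=load("scene0.npz"),load("top0.npz")
G=dict(red=((238,227),(243,186)),blue=((230,261),(198,202)),green=((181,288),(154,185)),sgreen=((175,254),(194,154)),yellow=((229,319),(147,230)),purple=((290,247),(235,240)),orange=((280,315),(161,264)),pg=((291,174),(350,191)),pr=((329,154),(409,213)))
for k,(a,b) in G.items():
    R=28 if k[0]=='p' and len(k)==2 else 16
    ca,sa=blob(sc,a,R);cb,sb=blob(tp,b,R)
    print(k,ca.round(1),sa[2:],cb.round(1),sb[2:],tri(sc,ca,tp,cb).round(4),plane(tp,cb,.04).round(4))
t=cv2.resize(tp["image"][100:290,120:270],None,fx=4,fy=3.1,interpolation=2);
t=np.hstack([cv2.resize(tp["image"][100:255,310:470],None,fx=3,fy=3,interpolation=2),cv2.resize(tp["image"][140:295,130:230],None,fx=3,fy=3,interpolation=2)])
cv2.imwrite("pics/c1.png",t[:,:,::-1])
E
```

```text
red [238.1 225.9] [ 19  15 243] [242.2 186. ] [ 18  17 247] [0.5302 0.1127 0.0335] [0.5278 0.1114]
blue [229.  260.4] [ 23  18 350] [197.1 201.5] [ 19  18 274] [0.4957 0.211  0.0383] [0.4942 0.21  ]
green [180.9 289.2] [ 25  21 416] [157.2 184.1] [ 11  16 101] [0.536  0.3015 0.034 ] [0.5326 0.2983]
sgreen [173.5 253.7] [ 14  11 120] [279.5 209.5] [   560    420 235170] [ 0.5962  0.1118 -0.0541] [0.4762 0.0302]
yellow [228.5 319.7] [ 22  20 359] [146.7 229.8] [ 17  15 202] [0.4341 0.3235 0.031 ] [0.4326 0.3197]
purple [289.8 246.8] [ 19  16 246] [235.  239.4] [ 17  16 211] [0.4133 0.1279 0.0342] [0.4117 0.1265]
orange [280.  316.5] [ 29  29 668] [161.9 263.5] [ 26  21 437] [0.3613 0.2872 0.0351] [0.3599 0.285 ]
pg [290.1 174.1] [ 28  17 380] [349.1 190.9] [ 29  29 663] [ 0.5204 -0.1236  0.0194] [ 0.5162 -0.1207]
pr [328.7 153. ] [ 27  15 339] [408.9 212.8] [ 31  30 741] [ 0.4713 -0.254   0.0198] [ 0.4685 -0.248 ]
```

View pics/c1.png

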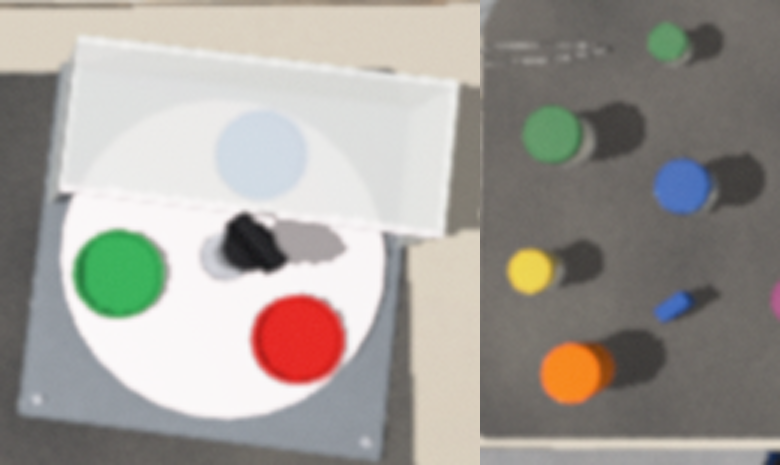

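Run:
```python
from h import *
sc,tp=load("scene0.npz"),load("top0.npz")
ca,_=blob(sc,(181,288),16);cb,s2=blob(tp,(153,184),13,smin=60);print("green",cb,s2,tri(sc,ca,tp,cb).round(4),plane(tp,cb,.042).round(4))
g,r=[plane(tp,p,.021) for p in((349.1,190.9),(408.9,212.8))]
b=plane(tp,(310+260/3,100+154/3),.021)
print("pockets r,g,b",r,g,b,[np.linalg.norm(u-v).round(4) for u,v in((r,g),(g,b),(b,r))])
c=(r+g+b)/3; 
# centre from r,g only: ccw order r,b,g
m=(r+g)/2;d=g-r;n=np.array([d[1],-d[0]])/np.linalg.norm(d); 
c2=[m+s*.04*n for s in(1,-1)]
print("axis",c,c2,"angles",[np.degrees(np.arctan2(*(q-c)[::-1])).round(1) for q in(r,b,g)])
e=[plane(tp,(310+x/3,100+y/3),.006) for x,y in((20,413),(380,460))];print("front corners",e,np.degrees(np.arctan2(*(e[1]-e[0])[::-1]))+90)
print("chair",tri(sc,(405,140),tp,(405,300)).round(3),tri(sc,(355,290),tp,(232,305)).round(3))
print("cover front strip top", [plane(tp,(310+x/3,100+y/3),.079).round(3) for x,y in((62,193),(440,235))])
print("knob", plane(tp,(310+252/3,100+243/3),.112))
```

```text
green [153.75874126 184.43356643] [145 175  19  19 286] [0.5331 0.3064 0.0402] [0.5318 0.3053]
pockets r,g,b [ 0.4691724 -0.2541935] [ 0.51801301 -0.12408962] [ 0.60596316 -0.23066829] [np.float64(0.139), np.float64(0.1382), np.float64(0.1388)]
axis [ 0.53104952 -0.2029838 ] [array([ 0.53104098, -0.20319953]), array([ 0.45614443, -0.17508359])] angles [np.float64(-140.4), np.float64(-20.3), np.float64(99.4)]
front corners [array([ 0.41456188, -0.05292733]), array([ 0.37973504, -0.31794798])] -7.486443574687044
chair [ 0.291 -0.212  0.118] [ 0.273  0.141 -0.006]
cover front strip top [array([ 0.568, -0.076]), array([ 0.537, -0.334])]
knob [ 0.52842398 -0.19636449]
```

```bash
cat > s.py <<'E'
from rig import bot;import numpy as np,sys
s=bot.get_state();R=np.array(s["tool_rot"]);p=np.array(s["position"])
print("t",s["time"],"p",p.round(4),"xaz",np.degrees(np.arctan2(R[1,0],R[0,0])).round(2),"z",R[:,2].round(3),"op",round(s["opening"],4),"gf",round(s["grasp_force"],1),"ft",np.round(s["ft_force"],1),"q6",round(s["joint_positions"][5],2))
if len(sys.argv)>3: print("need cm in tool axes",(100*R.T@(np.array(sys.argv[1:4],float)-p)).round(2))
E
python3 -m creep '{"delta_pos":[[0,0,0],[0,0,0],[0,0,0],[0,0,0],[1.4,-3.6,0],[1.4,-3.6,0],[1.4,-3.6,0],[1.4,-3.6,0],[1.4,-3.6,0],[1.4,-3.6,0],[1.4,-3.6,0],[1.4,-3.6,0],[1.4,-3.6,0],[1.4,-3.6,0],[1.4,-3.6,0],[1.4,-3.6,0],[1.4,-3.6,0],[1.4,-3.6,0],[1.4,-3.6,0],[1.4,-3.6,0]],"yaw":[6.6,6.6,6.6,6.6,0,0,0,0,0,0,0,0,0,0,0,0,0,0,0,0],"jaw":[1,1,1,1,1,1,1,1,1,1,1,1,1,1,1,1,1,1,1,1]}'
python3 s.py .529 .112 .014
```

```text
time: 1.77
position: [0.4908, 0.0416, 0.231]
tool_rot: [[1.0, 0.002, -0.0], [0.002, -1.0, -0.0], [-0.0, 0.0, -1.0]]
ft_force: [0.6, -1.0, 0.2]
opening: 0.0855
grasp_force: 0.0
t 1.7667 p [0.4908 0.0416 0.231 ] xaz 0.13 z [-0. -0. -1.] op 0.0855 gf 0.0 ft [ 0.6 -1.   0.2] q6 1.55
need cm in tool axes [ 3.84 -7.03 21.7 ]
```

```bash
python3 -m creep '{"delta_pos":[[0.96,-1.76,2],[0.96,-1.76,2],[0.96,-1.76,2],[0.96,-1.76,2],[0,0,0],[0,0,0]],"yaw":[0,0,0,0,0,0],"jaw":[1,1,1,1,1,1]}' >/dev/null
python3 s.py .529 .112 .014
python3 - <<'E'
from rig import bot
from h import *
s=bot.snapshot("wrist");np.savez("w1.npz",**s);cv2.imwrite("pics/w1.png",s["image"][:,:,::-1])
for k,X in dict(red=(.53,.1127,.041),blue=(.4957,.211,.045),green=(.533,.306,.047)).items(): print(k,proj(s,np.array(X)).round(0))
E
```

```text
t 2.2667 p [0.5275 0.1106 0.1491] xaz 0.22 z [-0.004 -0.001 -1.   ] op 0.0855 gf 0.0 ft [ 0.3 -0.1  0. ] q6 1.68
need cm in tool axes [ 0.21 -0.15 13.51]
red [273. 200.]
blue [135. 248.]
green [-10. 197.]
```

View pics/w1.png

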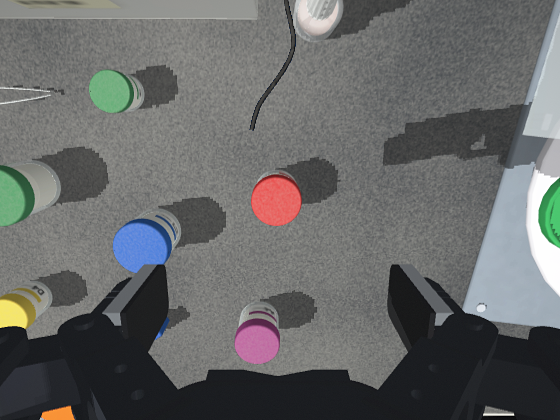

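The wrist view shows the red lid at (276,200), within 2 mm of the triangulated point. Blue is at (141,246) and the larger green jar is at the left edge. I go down and grip red.

```bash
python3 -m creep '{"delta_pos":[[0.15,-0.1,1.7],[0,0,1.7],[0,0,1.7],[0,0,1.7],[0,0,1.7],[0,0,1.7],[0,0,1.7],[0,0,1.6],[0,0,0],[0,0,0],[0,0,0],[0,0,0],[0,0,0],[0,0,0],[0,0,0],[0,0,0],[0,0,0],[0,0,0]],"yaw":[0,0,0,0,0,0,0,0,0,0,0,0,0,0,0,0,0,0],"jaw":[0.75,0.75,0.75,0.75,0.75,0.75,0.75,0.75,0.75,0,0,0,0,0,0,0,0,0]}' 35 >/dev/null
python3 s.py .529 .112 .134
```

```text
t 3.8167 p [0.5321 0.1109 0.0184] xaz 0.12 z [ 0.003 -0.    -1.   ] op 0.0349 gf 35.0 ft [-0.6 -2.5  7.3] q6 1.68
need cm in tool axes [ -0.28  -0.11 -11.56]
```

```bash
python3 -m creep '{"delta_pos":[[0,0,-1.5],[0,0,-3],[0,0,-3],[0,0,-3],[0,0,-2],[-0.5,3,0],[-0.6,3.6,0],[-0.6,3.6,0],[-0.6,3.6,0],[-0.6,3.6,0],[-0.6,3.6,0],[-0.6,3.6,0],[-0.6,3.6,0],[-0.6,3.6,0],[-0.6,3.6,0],[-0.4,1.1,0],[0,0,0],[0,0,0]],"yaw":[0,0,0,0,0,0,0,0,0,0,0,0,0,0,0,0,0,0],"jaw":[0,0,0,0,0,0,0,0,0,0,0,0,0,0,0,0,0,0]}' >/dev/null
python3 s.py .471 -.254 .041
python3 - <<'E'
from rig import bot
from h import *
s=bot.snapshot("wrist");np.savez("w2.npz",**s);cv2.imwrite("pics/w2.png",s["image"][:,:,::-1])
for k,X in dict(pr=(.47,-.254,.021),pg=(.519,-.124,.021),ax=(.531,-.203,.112)).items(): print(k,proj(s,np.array(X)).round(0))
E
```

```text
t 5.3167 p [ 0.4681 -0.2542  0.1416] xaz 0.01 z [ 0.  0. -1.] op 0.0349 gf 35.2 ft [-0.4  0.3 -0.5] q6 0.98
need cm in tool axes [ 0.28 -0.02 10.06]
pr [276. 197.]
pg [ 90. 129.]
ax [162. 113.]
```

View pics/w2.png

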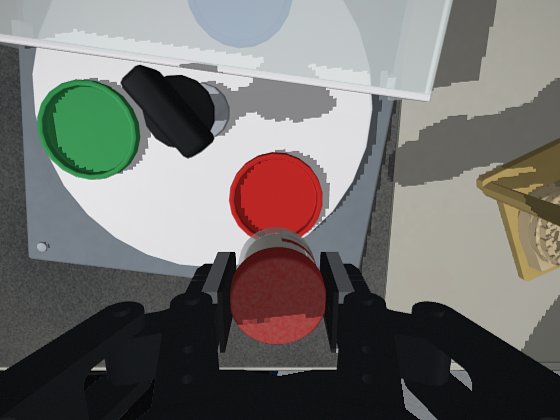

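Red pocket is at (276,197) as predicted, with the red jar upright in the fingers. I lower it now.

```bash
python3 -m creep '{"delta_pos":[[0.2,0,2],[0,0,2],[0,0,2],[0,0,2],[0,0,1],[0,0,0.6],[0,0,0.4],[0,0,0]],"yaw":[0,0,0,0,0,0,0,0],"jaw":[0,0,0,0,0,0,0,0]}' >/dev/null
python3 s.py .531 -.205 .12
```

```text
t 6.0333 p [ 0.4705 -0.2535  0.0413] xaz 0.16 z [-0.  0. -1.] op 0.0349 gf 35.2 ft [ 0.1 -0.6 -0.9] q6 0.98
need cm in tool axes [ 6.07 -4.83 -7.87]
```

```bash
python3 -m creep '{"delta_pos":[[0,0,0.15],[0,0,0],[0,0,0],[0,0,0],[0,0,0],[0,0,0],[0,0,-2],[0,0,-3],[0,0,-3],[0,0,-3],[2,-1.6,0],[2,-1.6,0],[2,-1.6,0],[0,0,0],[0,0,0],[0,0,0],[0,0,0],[0,0,0],[0,0,0],[0,0,0]],"yaw":[0,0,0,0,0,0,0,0,0,0,0,0,0,-6.6,-6.6,-6.6,-6.6,-6.6,-6.6,0],"jaw":[0,0.7,0.7,0.7,0.7,0.7,0.7,0.7,0.7,0.7,0.7,0.7,0.7,0.7,0.7,0.7,0.7,0.7,0.7,0.7]}' >/dev/null
python3 s.py .531 -.205 .091
python3 - <<'E'
from rig import bot
from h import *
for n in("wrist","top"):
    s=bot.snapshot(n);np.savez(n+"3.npz",**s);cv2.imwrite(f"pics/{n}3.png",s["image"][:,:,::-1])
    for k,X in dict(ax=(.531,-.205,.112),pg=(.519,-.124,.021),jar=(.471,-.254,.062)).items(): print(n,k,proj(s,np.array(X)).round(0))
E
```

```text
t 7.7 p [ 0.5301 -0.206   0.1498] xaz 40.03 z [-0.  0. -1.] op 0.0599 gf 0.0 ft [-0.3 -0.  -0.2] q6 0.41
need cm in tool axes [ 0.13 -0.01  5.88]
wrist ax [277. 235.]
wrist pg [181. 137.]
wrist jar [276. 315.]
top ax [398. 180.]
top pg [349. 190.]
top jar [415. 211.]
```

View pics/wrist3.png

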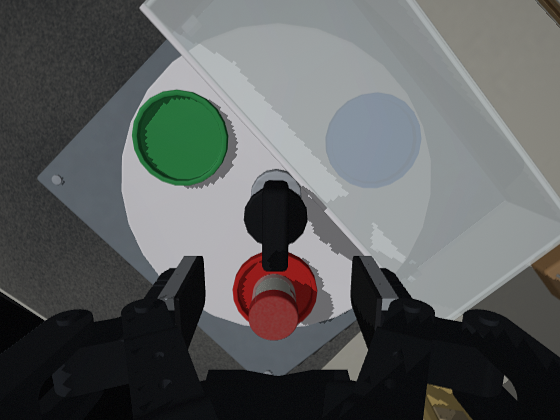

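```bash
python3 -m creep '{"delta_pos":[[0.3,0,1.9],[0,0,2],[0,0,1.5],[0,0,0.5],[0,0,0],[0,0,0],[0,0,0],[0,0,0],[0,0,0],[0,0,0],[0,0,0],[0,0,0],[0,0,0]],"yaw":[0,0,0,0,0,0,0,0,0,0,0,0,0],"jaw":[0.7,0.7,0.7,0.7,0.7,0,0,0,0,0,0,0,0]}' 30 >/dev/null
python3 s.py
```

```text
t 8.8833 p [ 0.5319 -0.2028  0.0923] xaz 39.72 z [-0.001  0.002 -1.   ] op 0.0134 gf 31.9 ft [-10.    8.2  13.1] q6 0.42
```

```bash
python3 -m creep '{"delta_pos":[[0,-0.1,-0.1],[0,0,0],[0,0,0],[0,0,0],[0,0,0],[0,0,0],[0,0,0],[0,0,0],[0,0,0],[0,0,0],[0,0,0],[0,0,0]],"yaw":[0,-2,-4,-5,-5,-5,-5,-5,-5,-4,0,0],"jaw":[0,0,0,0,0,0,0,0,0,0,0,0]}' >/dev/null
python3 s.py
```

```text
t 9.8833 p [ 0.5323 -0.203   0.0923] xaz 79.59 z [ 0.001  0.    -1.   ] op 0.0134 gf 30.8 ft [0.4 2.7 1.2] q6 -0.27
```

Forces are low, so I turn the remaining 93 degrees.

```bash
python3 -m creep '{"delta_pos":[[0,0,0],[0,0,0],[0,0,0],[0,0,0],[0,0,0],[0,0,0],[0,0,0],[0,0,0],[0,0,0],[0,0,0],[0,0,0],[0,0,0],[0,0,0],[0,0,0],[0,0,0],[0,0,0],[0,0,0],[0,0,0],[0,0,0],[0,0,0]],"yaw":[-2,-4,-5,-5,-5,-5,-5,-5,-5,-5,-5,-5,-5,-5,-5,-5,-5,-5,-5,-2],"jaw":[0,0,0,0,0,0,0,0,0,0,0,0,0,0,0,0,0,0,0,0]}' >/dev/null
python3 s.py
```

```text
t 11.55 p [ 0.5332 -0.2024  0.0924] xaz 172.86 z [ 0.003  0.001 -1.   ] op 0.0134 gf 30.4 ft [ 6.4  5.8 -2. ] q6 -1.9
```

```bash
python3 -m creep '{"delta_pos":[[0,0,0],[0,0,0],[0,0,0],[0,0,0],[0,0,0],[0,0,-3],[0,0,-3],[0,0,-3],[0.8,3.6,0],[0.8,3.6,0],[0.8,3.6,0],[0.8,3.6,0],[0.8,3.6,0],[0.8,3.6,0],[0.8,3.6,0],[0.8,3.6,0],[0.8,3.6,0],[0.8,3.6,0],[0.8,3.6,0],[0,0,0]],"yaw":[0,0,0,0,0,0,0,0,0,0,0,0,0,0,0,0,0,0,0,0],"jaw":[0,0.6,0.6,0.6,0.6,0.6,0.6,0.6,0.6,0.7,0.7,0.7,0.7,0.7,0.7,0.7,0.7,0.7,0.7,0.7]}' >/dev/null
python3 s.py .4955 .209 .019
python3 - <<'E'
from rig import bot
from h import *
W=bot.snapshot("wrist");np.savez("w4.npz",**W);s=bot.snapshot("top");np.savez("t4.npz",**s)
t=cv2.resize(s["image"][100:255,310:470],None,fx=2,fy=2);o=np.full((420,800,3),0,np.uint8);o[:,:480]=cv2.resize(W["image"],(480,360))[[0]*0+list(range(360))+[0]*60];o[:310,480:]=t
cv2.imwrite("pics/c4.png",o[:,:,::-1])
w1=load("w1.npz")
print("blue tri",tri(w1,(141,246),s,(197.1,201.5)),"pred",proj(W,np.array([.4955,.209,.045]))*480/560, proj(W,np.array([.5325,.304,.047]))*480/560)
E
```

```text
t 13.2167 p [0.4936 0.2063 0.1821] xaz 172.93 z [ 0.     0.003 -1.   ] op 0.0593 gf 0.0 ft [ 0.5  0.3 -0.9] q6 -1.15
need cm in tool axes [-0.16  0.25 16.31]
blue tri [0.49417563 0.21007596 0.03774514] pred [242.15452663 170.92829042] [348.59601528 197.47695944]
```

View pics/c4.png

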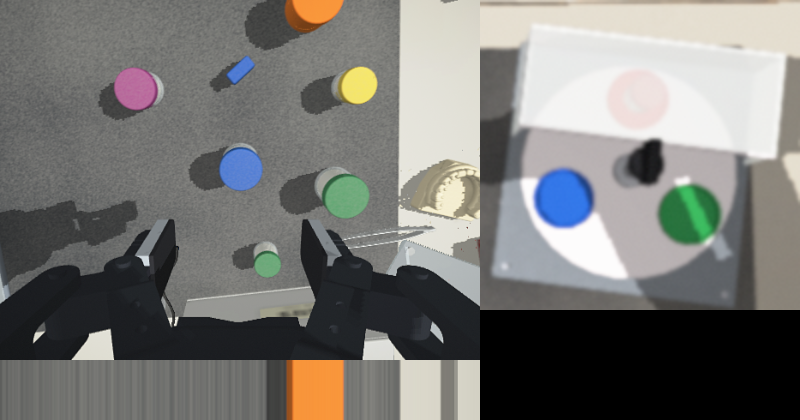

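Blue lid is where I predicted, at (241,169) in the crop. The wheel now has the blue and green pockets out front and the red jar under the cover. I grip blue.

```bash
python3 -m creep '{"delta_pos":[[-0.15,0.25,2.2],[0,0,2.5],[0,0,2.5],[0,0,2.5],[0,0,2.5],[0,0,2.5],[0,0,1.5],[0,0,0],[0,0,0],[0,0,0],[0,0,0],[0,0,0],[0,0,0],[0,0,0],[0,0,0],[0,0,0]],"yaw":[0,0,0,0,0,0,0,0,0,0,0,0,0,0,0,0],"jaw":[0.7,0.7,0.7,0.7,0.7,0.7,0.7,0.7,0,0,0,0,0,0,0,0]}' 35 >/dev/null
python3 s.py
python3 - <<'E'
from h import *
s=load("t4.npz")
for g in((351,199),(408,212)):
    c,st=blob(s,g,22,12,90);print(c,st[2:],plane(s,c,.021))
a=np.radians
for n,t in(("blue",-20.3+133),("green",99.4+133)): print(n,np.array([.5315,-.2035])+.08*np.array([np.cos(a(t)),np.sin(a(t))]))
E
```

```text
t 14.65 p [0.4975 0.2032 0.0208] xaz 172.72 z [ 0.002  0.    -1.   ] op 0.0387 gf 35.5 ft [-0.4 -1.2  5.3] q6 -1.15
[351.28242075 198.76945245] [ 30  30 694] [ 0.50051688 -0.12862999]
[414.26355422 206.8313253 ] [ 30  29 664] [ 0.48228127 -0.26622341]
blue [ 0.50062752 -0.12969695]
green [ 0.48268839 -0.26688317]
```

```bash
python3 -m creep '{"delta_pos":[[0,0,-1.5],[0,0,-3],[0,0,-3],[0,0,-3],[0,0,-1.5],[-0.4,-3,0],[-0.5,-3.6,0],[-0.5,-3.6,0],[-0.5,-3.6,0],[-0.5,-3.6,0],[-0.5,-3.6,0],[-0.5,-3.6,0],[-0.5,-3.6,0],[-0.5,-3.6,0],[-0.1,-1.2,0],[0,0,0],[0,0,0]],"yaw":[0,0,0,0,0,0,0,0,0,0,0,0,0,0,0,0,0],"jaw":[0,0,0,0,0,0,0,0,0,0,0,0,0,0,0,0,0]}' >/dev/null
python3 s.py .5006 -.1293 .044
python3 - <<'E'
from rig import bot
from h import *
s=bot.snapshot("wrist");np.savez("w5.npz",**s);cv2.imwrite("pics/w5.png",s["image"][:,:,::-1])
for k,X in dict(pb=(.5006,-.1293,.021),pg=(.4825,-.2665,.021)).items(): print(k,proj(s,np.array(X)).round(0))
E
```

```text
t 16.0667 p [ 0.4989 -0.1301  0.1394] xaz 172.61 z [-0.001  0.001 -1.   ] op 0.0388 gf 35.6 ft [ 0.5  0.1 -1. ] q6 -1.8
need cm in tool axes [-0.16  0.09  9.54]
pb [281. 206.]
pg [ 92. 205.]
```

View pics/w5.png

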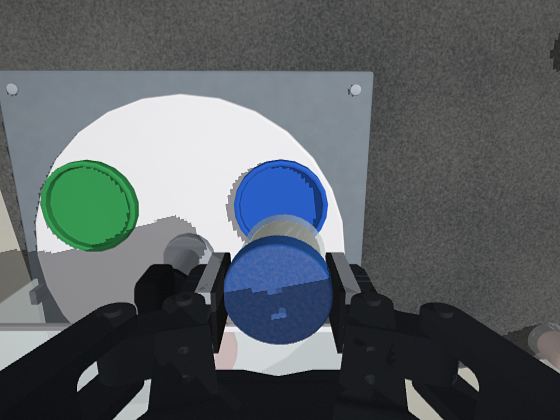

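```bash
python3 -m creep '{"delta_pos":[[-0.15,0.1,2],[0,0,2],[0,0,2],[0,0,1.6],[0,0,1],[0,0,0.6],[0,0,0.4],[0,0,0]],"yaw":[0,0,0,0,0,0,0,0],"jaw":[0,0,0,0,0,0,0,0]}' >/dev/null
python3 s.py
```

```text
t 16.7833 p [ 0.5009 -0.1286  0.0435] xaz 172.76 z [-0.  0. -1.] op 0.0388 gf 35.6 ft [ 0.1  0.1 -0.5] q6 -1.8
```

```bash
python3 -m creep '{"delta_pos":[[0,0,0.15],[0,0,0],[0,0,0],[0,0,0],[0,0,0],[0,0,-2],[0,0,-3.5],[0,0,-4],[0,0,-4],[0.2,3.6,0],[0.2,3.6,0],[0.2,3.6,0],[0.2,3.6,0],[0.2,3.6,0],[0.2,3.6,0],[0.2,3.6,0],[0.2,3.6,0],[0.2,3.6,0],[0.2,3.6,0],[0.2,3.6,0]],"yaw":[0,0,0,0,0,0,0,0,0,0,0,0,0,0,0,0,0,0,0,0],"jaw":[0,0.6,0.6,0.6,0.6,0.6,0.6,0.6,0.6,0.7,0.7,0.7,0.7,0.7,0.7,0.7,0.7,0.7,0.7,0.7]}' >/dev/null
python3 -m creep '{"delta_pos":[[0.2,3.4,0],[0,0,0],[0,0,0]],"yaw":[0,0,0],"jaw":[0.7,0.7,0.7]}' >/dev/null
python3 s.py .532 .303 .021
python3 - <<'E'
from rig import bot
from h import *
s=bot.snapshot("wrist");np.savez("w6.npz",**s);t=bot.snapshot("top");np.savez("t6.npz",**t)
p=proj(s,np.array([.532,.303,.047]));g=tuple(int(v) for v in p.round());print(p,proj(s,np.array([.5006,-.1293,.06])))
c,st=blob(s,g,45,14,60);print(c,st,plane(s,c,.047),tri(s,c,t,(153.76,184.43)))
o=np.full((420,800,3),0,np.uint8);o[:360,:480]=cv2.resize(s["image"],(480,360));o[:310,480:]=cv2.resize(t["image"][100:255,310:470],None,fx=2,fy=2)
cv2.imwrite("pics/c6.png",o[:,:,::-1])
E
```

```text
t 18.7 p [0.5312 0.302  0.1771] xaz 172.89 z [-0. -0. -1.] op 0.0596 gf 0.0 ft [ 0.1  0.8 -0.9] q6 -1.01
need cm in tool axes [-0.07  0.11 15.61]
[280.69996971 200.46876575] [-299.62895242  234.23720694]
[280.40213675 199.26324786] [ 254  172   54   55 2340] [0.53103146 0.3028906 ] [0.53078638 0.30300948 0.0488908 ]
```

View pics/c6.png

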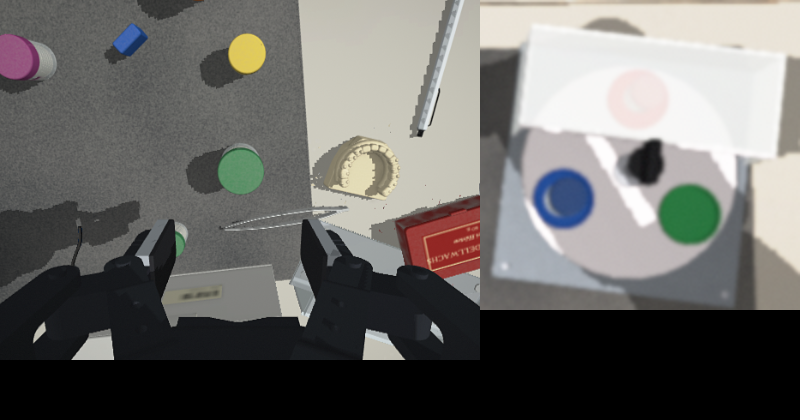

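Green lid is at (240,171) in the crop, so measured at (.531,.303,.048), which matches. The blue jar sits upright in its pocket. I grip green.

```bash
python3 -m creep '{"delta_pos":[[0,0.1,2.1],[0,0,2.5],[0,0,2.5],[0,0,2.5],[0,0,2.5],[0,0,2.0],[0,0,1.4],[0,0,0],[0,0,0],[0,0,0],[0,0,0],[0,0,0],[0,0,0],[0,0,0],[0,0,0],[0,0,0]],"yaw":[0,0,0,0,0,0,0,0,0,0,0,0,0,0,0,0],"jaw":[0.7,0.7,0.7,0.7,0.7,0.7,0.7,0.7,0,0,0,0,0,0,0,0]}' 35 >/dev/null
python3 s.py .4825 -.2665 .15
```

```text
t 20.1333 p [0.5327 0.3018 0.0235] xaz 172.72 z [ 0.002  0.001 -1.   ] op 0.0413 gf 35.8 ft [-0.3 -1.1  6.8] q6 -1.01
need cm in tool axes [ -2.24 -56.99 -12.7 ]
```

```bash
python3 -m creep '{"delta_pos":[[0,0,-1.5],[0,0,-3],[0,0,-3.5],[0,0,-3.5],[0,0,-1.5],[-0.14,-3,0],[-0.14,-3.6,0],[-0.14,-3.6,0],[-0.14,-3.6,0],[-0.14,-3.6,0],[-0.14,-3.6,0],[-0.14,-3.6,0],[-0.14,-3.6,0],[-0.14,-3.6,0],[-0.14,-3.6,0],[-0.14,-3.6,0],[-0.14,-3.6,0],[-0.14,-3.6,0],[-0.14,-3.6,0],[-0.14,-3.6,0]],"yaw":[0,0,0,0,0,0,0,0,0,0,0,0,0,0,0,0,0,0,0,0],"jaw":[0,0,0,0,0,0,0,0,0,0,0,0,0,0,0,0,0,0,0,0]}' >/dev/null
python3 -m creep '{"delta_pos":[[-0.1,-2.6,0],[0,-0.9,0],[0,0,0],[0,0,0]],"yaw":[0,0,0,0],"jaw":[0,0,0,0]}' >/dev/null
python3 s.py .4825 -.2665 .046
python3 - <<'E'
from rig import bot
from h import *
s=bot.snapshot("wrist");np.savez("w7.npz",**s);cv2.imwrite("pics/w7.png",s["image"][:,:,::-1])
for k,X in dict(pb=(.5006,-.1293,.021),pg=(.4825,-.2665,.021)).items(): print(k,proj(s,np.array(X)).round(0))
E
```

```text
t 22.1333 p [ 0.4812 -0.2654  0.1519] xaz 172.66 z [-0.001  0.001 -1.   ] op 0.041 gf 35.6 ft [ 0.1  1.3 -0.6] q6 -2.04
need cm in tool axes [-0.15 -0.1  10.59]
pb [458. 202.]
pg [278. 201.]
```

View pics/w7.png

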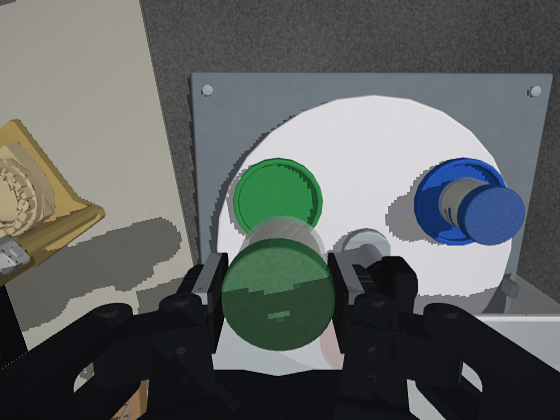

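```bash
python3 -m creep '{"delta_pos":[[-0.15,-0.1,2],[0,0,2.5],[0,0,2.5],[0,0,1.6],[0,0,1],[0,0,0.6],[0,0,0.5],[0,0,0]],"yaw":[0,0,0,0,0,0,0,0],"jaw":[0,0,0,0,0,0,0,0]}' >/dev/null
python3 s.py
```

```text
t 22.85 p [ 0.4831 -0.2665  0.0452] xaz 172.76 z [ 0.  0. -1.] op 0.0411 gf 35.7 ft [ 0.2 -0.  -0.8] q6 -2.04
```

Contact is expected at about .0445. I release, go up and move clear towards the front.

```bash
python3 -m creep '{"delta_pos":[[0,0,0.1],[0,0,0],[0,0,0],[0,0,0],[0,0,0],[0,0,-2],[0,0,-3.5],[0,0,-4],[0,0,-4],[0,0,-4],[0.5,3.6,0],[0.5,3.6,0],[0.5,3.6,0],[0.5,3.6,0],[0.5,3.6,0],[0.5,3.6,0],[0.5,3.6,0],[0.5,3.6,0],[0,0,0],[0,0,0]],"yaw":[0,0,0,0,0,0,0,0,0,0,0,0,0,0,0,0,0,0,0,0],"jaw":[0,0.6,0.6,0.6,0.6,0.6,0.6,0.6,0.6,0.6,0.6,0.6,0.6,0.6,0.6,0.6,0.6,0.6,0.6,0.6]}' >/dev/null
python3 s.py
python3 - <<'E'
from rig import bot
from h import *
s=bot.snapshot("scene");t=bot.snapshot("top")
o=np.zeros((600,800,3),np.uint8);o[:300,:400]=cv2.resize(s["image"],(400,300));o[:400,400:]=cv2.resize(s["image"][90:210,210:370],(400,300))[np.r_[0:300,[0]*100]]
o[300:600,:400]=cv2.resize(t["image"],(400,300));o[300:600,400:]=cv2.resize(t["image"][100:265,310:470],(400,300))
cv2.imwrite("pics/c8.png",o[:,:,::-1])
E
```

```text
t 24.5167 p [0.4796 0.0253 0.2196] xaz 172.94 z [ 0.001 -0.    -1.   ] op 0.0514 gf 0.0 ft [ 0.4 -0.2  0.2] q6 -1.5
```

View pics/c8.png

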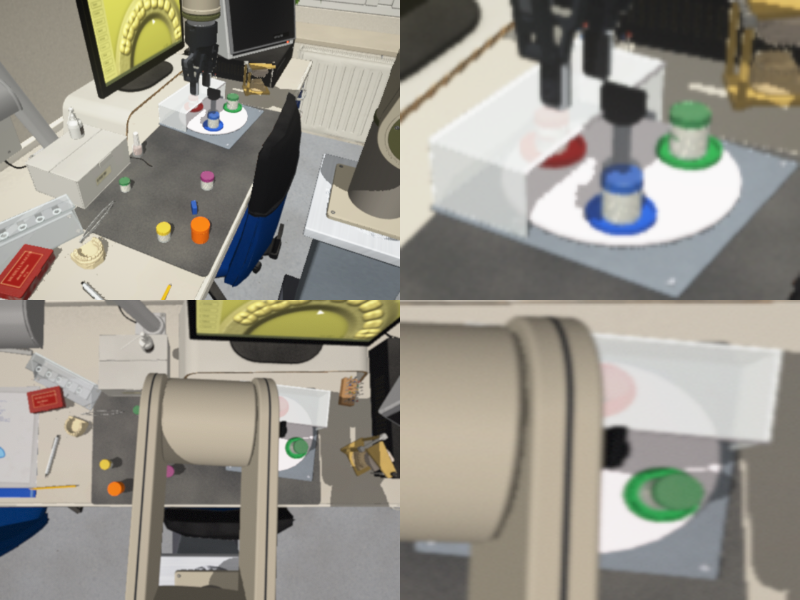

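The scene view shows all three jars upright in their pockets: red under the cover at (555,135), blue (622,185) and green (690,130). The yellow, purple, orange and small green jars haven't moved, and the gripper is clear, so I hand in.

```bash
python3 -c "from rig import bot;print(bot.finish_job())"
```

```text
the job is handed in; nothing more can be done
None
```

The job is handed in at about 25 s: the red, blue and green jars stand upright in their own pockets, the yellow, purple and look-alike jars were left in place, and no verdict came back from the hand-in.

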